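# Push a spent capsule through the worktop waste flap

### The job

Get rid of the spent coffee capsule standing on the coffee unit: push the spring-closed waste flap down with one finger, and while that finger holds it open push the capsule off the worktop and through the opening with the other finger, so that it drops into the bin and the flap springs shut again. Only push the capsule, and gently: do not pinch, lift or carry it, and do not slide it onto the closed flap. Leave the mug, the sugar jar and the tea caddy where they stand.

Things in the scene. Friction and masses are not known exactly. Their poses are not given: they have to be found in the camera images.
- unit: Fixed wooden box 340 (x) x 480 (y) x 200 mm high, a bin inside, its top a flat worktop 16 mm thick. Origin: centre of its underside; x from its front (bar handle, robot side) to its back, z up. The worktop has an opening x -150..0, y -130..+130, closed flush by the waste flap; solid worktop behind it (x 0..170), a 20 mm strip in front, 110 mm strips beside. Bystanders stand at its rear corners.
- bin_floor (a point): Middle of the bin's floor, 16 mm above the table: unit frame (-10, 0, 16). Inside, the bin spans unit x -150..+128, y -158..+158, so it reaches back beneath the worktop; the space under the flap down to this floor is empty.
- sill (a point): Point at the middle of the rear edge of the opening, at worktop height: unit frame (0, 0, 200). A flat steel trim, not standing proud, runs round the opening. This straight edge (along the unit's y) is the one the capsule is pushed over, towards the unit's -x.
- waste_flap (a joint): Angle of the flap, rad: 0 = closed and flush, grows as its rear edge swings down into the bin, stop at 1.3. It hinges on a rod along its front edge (unit x = -147, z = 200) and a spring shuts it from any angle: about 0.8 N on the free (rear) edge starts it, and at 0.7 rad about 4.5 N are needed 90 mm from the hinge. It does not stay open by itself, and the capsule's weight does not open it.
- flap_edge (a point): Middle of the free (rear) edge of the flap, a plain metal panel 144 (x) x 254 (y) x 4 mm, on its top face 144 mm from the hinge; its x points away from the hinge along the panel, z is the top normal; when closed it lies 3 mm in front of the sill, flush with the worktop.
- capsule: Spent aluminium coffee capsule, about 15 g, a blunt cone standing on its wide rim on the solid worktop behind the opening: rim 37 mm across, body tapering from 32 to 20 mm, 28 mm high. Origin at the centre of its underside, z up through its narrow top. It starts 28 to 65 mm (centre) behind the sill and up to 60 mm to either side of its middle.
- capsule_mid (a point): Centre of the capsule, on its axis 14 mm above its underside.
- mug: White ceramic mug, 74 mm across, 85 mm high, handle at its own +y, standing at one rear corner of the worktop (either one). Origin: centre of its underside.
- sugar_jar: Clear jar with a steel cap, 70 mm across, 110 mm high, standing at the other rear corner of the worktop. Origin: centre of its underside.
- tea_caddy: Light wooden box 100 x 140 x 90 mm on the table to the right of the unit. Origin: centre of its underside.
There are look-alikes about, which are no part of the job. Leave any blue or red look-alike of the sugar_jar alone.

How it is judged:
By the outcome, as a careful person would: the job done as asked, in the order asked, and still so for the second after the job is handed in, with the robot touching nothing.
It also fails if it takes over 58 s, if anything falls off the work surface, if the arm or the gripper's body presses on something with over 40 N, if the wrist force passes 120 N, or if a joint passes its speed limit or range.

### The arm

A 6-joint arm with a two-finger parallel gripper is mounted at the origin on the work surface. World frame = base frame: x ahead of the robot, y to its left, z up, the work surface at z = 0. Lengths are in m, angles in rad, forces in N, time in s.
With the tool pointing down it reaches from about 0.275 to 1 m from the base axis. Payload 8.4 kg.
Tool frame: the origin (TCP) lies on the centre line of the jaws, within the pads' length; the fingertips stand 11 mm ahead of it and the grasp point (between the pads) lies 8 mm behind it; z points along the fingers, y is the line along which they close (so a half turn about z gives the same grasp; the last joint's range is limited). The gripper opens to 85 mm and grips with 20 to 120 N. Pads are 22 mm wide; open, the fingers measure 114 mm over their backs; the gripper's body (76 mm by 85 mm) begins 54 mm behind the grasp point. The pads swing forward as they close: fully open they stand 13 mm farther back than shut.
Start: joints at [1.29, 0.353, 1.633, -0, 1.155, -0.002], TCP at [0.172, 0.601, 0.242] pointing down, gripper open.
Joint ranges: [-2.63, 2.63], [-0.92, 2.1], [0.06, 2.66], [-1.3, 4.44], [0, 2.69], [-3.02, 3.02]. Speed limits (rad/s): [2.22, 2.22, 2.79, 3.14, 3.14, 3.14].

### API

Orientations are given as a rotation vector (axis times angle).
In Python, from plant import sense, vision, workorder, finder gives the robot as it stands. The module is installed in compiled form; this text tells all that it offers.
- The arm moves only by the tool carry_out, never from a script. Its argument "steps" is one flat list of numbers, 5 for each row, row after row: the finger opening in cm, from 0 to 8.54, then the shift along the tool's x, y, z in cm, then the turn about the tool's z in rad. In form: [fingers, x, y, z, roll, fingers, x, y, z, roll, ...]. A call has 1 to 20 rows; each row is the pose to reach, as a shift and turn from the pose commanded when the call began, along the tool's axes at that moment; what a row does not reach only later rows make up. A row lasts 1/8 s, in which the tool goes at most 62.5 mm and 10.7 degrees, less where a joint would pass 70% of its speed; a pose out of reach is approached as far as the arm can. A call with a gripper value outside its range is refused whole. The fingers move at their own pace and stop on an object; "grip_force" is the grip in N (left out, the last holds). Time passes only in rows, so rows that repeat a pose let the fingers close. It gives the time, the measured TCP pose, the force, the opening and the grip force at its end, in the units of the state.
- sense(): the state, without advancing time (a new reading comes with each control period).
- vision.camera(name): name is "scene" or "top" or "wrist"; returns the picture (420x560x3 uint8, red, green, blue); there is no depth.
- vision.calibration(name): a dict with "fx", "fy", "cx", "cy" (pixels), "rvec" (rotation vector, rad) and "tvec" (3), from world to camera coordinates, as OpenCV has them. Camera axes: x right, y down, z forward; pixel columns grow to the right and rows downward; lengths in m; the calibration is good to about 2 mm. A picture is of the moment at which its call begins: read the wrist's pose just before it. calibration takes no time and is no camera call; for the wrist camera it gives the pose at the moment of the call.
- workorder.sign_off(): hands the job in; it is judged then, once.
Trained networks look in the newest picture that a camera, given by its name, has taken for a name from the list of things; names that differ only in an ending like _2 or _b are one class to them, and where a whole thing is asked for, a point or a joint stands for the part that bears it (a point fixed in the world has none). Each returns a list of dicts, best first, with "score" (0 to 1); they miss things now and then, are a little off and sometimes report something else, mostly with a low value. They report only what shows in the picture. A call takes as long as a camera call. They do not tell look-alikes from the thing itself.
- finder.recognise(camera, query): "xy" ([column, row] in pixels, amid what is visible of it).
The state is a dict: "clock": time; "joint_positions": joint angles; "qvel": joint speeds; "joint_torque": joint torques, N m; "ee_pos": TCP position; "tool_rot": TCP orientation; "wrist_force": force on the tool from outside, world axes, zero at the start; "torque": the same for the moment, N m; "opening": finger opening in m; "finger_force": force on a finger pad.
Only numpy, scipy, OpenCV 4.12 (cv2) and the standard library are available. Lean on these libraries where they do the work, as an engineer would, in place of code of your own. Each camera call takes 0.05 s, during which the arm holds its last target. There are 200 camera calls.

## Working session

There is one attempt and no reset: what is moved stays moved. The work goes in short steps, Python scripts to look and compute and a tool call to move; the robot and the scene stay as the last step left them, time stands still between calls to the robot, and variables do not carry over. Pictures are saved under pics/ and viewed, at most 10 in all, crops included, and the job is handed in when it is done.

Besides the shell and the picture viewer there is one more tool, called after ">>>" by a JSON object that holds its "op" and its "data", one argument or row to a line. carry_out: Moves the arm, as the interface text tells. Its arguments: {"type":"object","properties":{"steps":{"type":"array","items":{"type":"number"}},"grip_force":{"type":"number"}},"required":["steps"]}

```bash
mkdir -p pics
cat > h.py <<'E'
import numpy as np, cv2
from plant import sense, vision, workorder, finder
def snap(n,f):
    im=vision.camera(n); cv2.imwrite('pics/'+f,im[:,:,::-1]); return im
def cal(n):
    c=vision.calibration(n); K=np.array([[c['fx'],0,c['cx']],[0,c['fy'],c['cy']],[0,0,1.]])
    return K,np.array(c['rvec'],float),np.array(c['tvec'],float)
def onz(n,uv,z):
    K,r,t=cal(n); R=cv2.Rodrigues(r)[0]; o=-R.T@t
    d=R.T@np.linalg.inv(K)@np.array([uv[0],uv[1],1.]); return o+d*(z-o[2])/d[2]
def proj(n,P):
    K,r,t=cal(n); return cv2.projectPoints(np.array(P,float).reshape(-1,3),r,t,K,None)[0][:,0]
E
python3 - <<'E'
from h import *
a=snap('top','top1.png'); b=snap('scene','sc1.png')
cv2.imwrite('pics/both.png',cv2.resize(np.vstack([a,b])[:,:,::-1],None,fx=.71,fy=.71))
for q,z in [('capsule',.214),('waste_flap',.2),('flap_edge',.2),('unit',.2),('mug',.24),('sugar_jar',.25),('tea_caddy',.09)]:
    for n in('top','scene'):
        for d in finder.recognise(n,q)[:3]: print(q,n,np.round(d['xy']),round(d['score'],2),np.round(onz(n,d['xy'],z),3))
print(sense())
E
```

```text
capsule top [269. 193.] 0.44 [0.619 0.008 0.214]
capsule scene [214. 230.] 0.32 [ 0.638 -0.172  0.214]
waste_flap top [248. 230.] 0.83 [0.521 0.065 0.2  ]
waste_flap scene [299. 199.] 0.82 [0.528 0.056 0.2  ]
flap_edge top [248. 234.] 0.9 [0.512 0.064 0.2  ]
flap_edge scene [301. 198.] 0.61 [0.524 0.062 0.2  ]
unit top [253. 215.] 0.74 [0.564 0.052 0.2  ]
unit scene [294. 235.] 0.59 [0.643 0.042 0.2  ]
unit scene [301. 196.] 0.3 [0.518 0.06  0.2  ]
mug top [332. 175.] 0.8 [ 0.661 -0.161  0.24 ]
mug scene [216. 231.] 0.58 [ 0.652 -0.16   0.24 ]
sugar_jar top [ 88. 221.] 0.93 [0.545 0.475 0.25 ]
sugar_jar top [140. 292.] 0.79 [0.362 0.339 0.25 ]
sugar_jar top [192. 143.] 0.74 [0.75  0.209 0.25 ]
sugar_jar scene [360. 262.] 0.89 [0.735 0.206 0.25 ]
sugar_jar scene [405. 264.] 0.89 [0.739 0.317 0.25 ]
sugar_jar scene [395. 178.] 0.8 [0.484 0.321 0.25 ]
tea_caddy top [448. 273.] 0.82 [ 0.402 -0.505  0.09 ]
tea_caddy scene [129. 187.] 0.95 [ 0.43  -0.489  0.09 ]
{'clock': 0.8, 'joint_positions': array([ 1.28958934e+00,  3.53006944e-01,  1.63339779e+00, -3.19357629e-05,
        1.15520266e+00, -2.39228098e-03]), 'qvel': array([ 7.86797536e-04,  1.92694484e-04, -5.63596664e-04, -9.34916312e-05,
        7.46667184e-04, -1.51960961e-03]), 'joint_torque': array([ 2.86866991e-03, -6.05106568e+01, -3.42433333e+01,  4.92272666e-04,
        8.74832494e-04, -9.97694002e-06]), 'ee_pos': array([0.17201555, 0.60086493, 0.24227758]), 'tool_rot': array([ 4.36520120e-01,  3.11109080e+00, -2.94104234e-05]), 'wrist_force': array([0.19274991, 0.58015149, 0.65073304]), 'torque': array([ 0.01818936, -0.0155899 , -0.0098329 ]), 'finger_force': 0.0, 'opening': 0.08587626545427798}
```

View pics/top1.png

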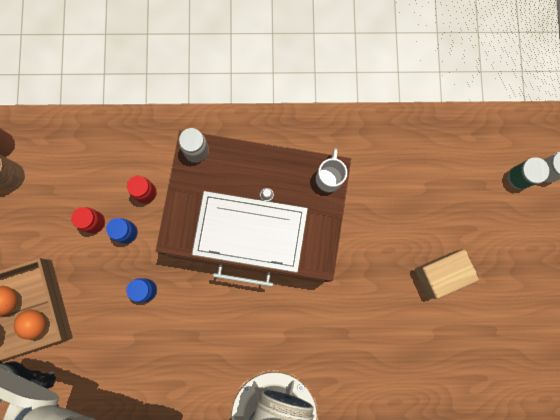

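View pics/sc1.png

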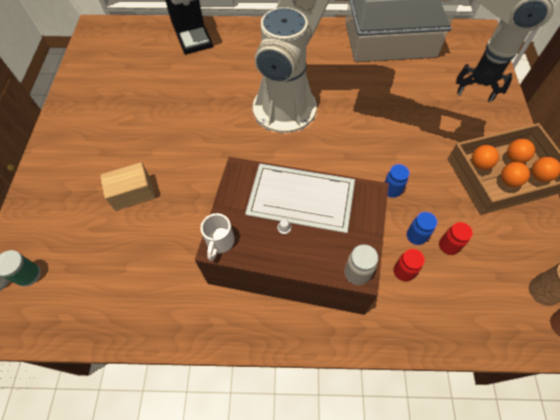

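The top view shows the flap as a white quad, about (204,192), (307,208), (299,271), (193,255). The capsule is at (267,194), just behind the flap's rear edge; the mug is at (332,175) and the steel-capped jar at (192,143). The scene view agrees, with the capsule at (284,227), the mug at (216,232) and the jar at (361,263). Next I'll fit the flap pose. The tool needs a tilt, because at equal height one finger can't be in the opening while the other is above the worktop.

```bash
cat >> h.py <<'E'
def fitflap(n,im):
    m=((im.min(2)>150)&((im.max(2).astype(int)-im.min(2))<45)).astype(np.uint8)
    m=cv2.morphologyEx(m,cv2.MORPH_CLOSE,np.ones((5,5)))
    uv0=proj(n,[[.52,.06,.2]])[0]
    cs=[c for c in cv2.findContours(m,0,2)[0] if cv2.pointPolygonTest(c,(float(uv0[0]),float(uv0[1])),False)>0]
    c=max(cs,key=cv2.contourArea)[:,0]
    P=np.array([onz(n,p,.2)[:2] for p in c])
    return cv2.minAreaRect((P*1000).astype(np.float32))
E
python3 - <<'E'
from h import *
for n,f in(('top','top1.png'),('scene','sc1.png')):
    im=cv2.imread('pics/'+f)[:,:,::-1]
    print(n,fitflap(n,im))
for n,uv in(('top',(267,194)),('scene',(284.5,227))): print(onz(n,uv,.214))
# triangulate capsule
def P(n):
    K,r,t=cal(n); return K@np.c_[cv2.Rodrigues(r)[0],t]
X=cv2.triangulatePoints(P('top'),P('scene'),np.array([[267.],[194]]),np.array([[284.5],[227]]));print(X[:3]/X[3])
K,r,t=cal('scene');print(-cv2.Rodrigues(r)[0].T@t); K,r,t=cal('top');print(-cv2.Rodrigues(r)[0].T@t)
for n in('top1','sc1'):
    pass
a=cv2.imread('pics/top1.png')[175:285,180:360]; b=cv2.imread('pics/sc1.png')[150:290,200:380]
cv2.imwrite('pics/crop.png',np.hstack([cv2.resize(a,(400,244),interpolation=2),cv2.resize(b,(314,244),interpolation=2)]))
E
```

```text
top ((537.4247436523438, 57.02325439453125), (284.285400390625, 210.39089965820312), 79.78516387939453)
scene ((537.0520629882812, 57.75628662109375), (283.9612731933594, 210.71725463867188), 79.92622375488281)
[0.61727308 0.0129897  0.214     ]
[0.6247598  0.01664188 0.214     ]
[[0.61927103]
 [0.01417376]
 [0.20273453]]
[1.09714167 0.03062167 1.17940209]
[0.35956275 0.02005327 1.65434999]
```

>>> {"op": "carry_out", "data": {
  "steps": [8.5,0,6,0,0,8.5,0,12,0,0,8.5,0,18,-2,0,8.5,0,24,-4,0,8.5,0,30,-5,0,8.5,0,36,-5,0,8.5,0,42,-5,0,8.5,0,48,-5,0,8.5,0,50,-5,0,8.5,0,50,-5,0]
}}

```text
clock: 2.05
ee_pos: [0.2851, 0.9957, 0.2677]
tool_rot: [0.435, 3.102, 0.087]
wrist_force: [-0.0, 1.1, 1.7]
opening: 0.0847
finger_force: 0.0
```

>>> {"op": "carry_out", "data": {
  "steps": [8.5,0,6,0,0,8.5,0,12,0,0,8.5,0,18,0,0,8.5,0,24,0,0,8.5,0,24,0,0,8.5,0,24,0,0]
}}

```text
clock: 2.8
ee_pos: [0.2928, 1.0228, 0.2323]
tool_rot: [0.434, 3.091, 0.171]
wrist_force: [0.2, -0.3, -0.5]
opening: 0.0849
finger_force: 0.0
```

```bash
sed -i 's/    m=cv2.morphologyEx.*/    m=cv2.morphologyEx(cv2.morphologyEx(m,cv2.MORPH_CLOSE,np.ones((5,5))),cv2.MORPH_OPEN,np.ones((21,21)))/' h.py
python3 - <<'E'
from h import *
for n,f in(('top','top1.png'),('scene','sc1.png')):
    print(n,fitflap(n,cv2.imread('pics/'+f)[:,:,::-1]))
print(sense()['joint_positions'].round(3))
E
```

```text
top ((522.6617431640625, 59.68903350830078), (284.2188720703125, 179.63140869140625), 79.82498168945312)
scene ((521.77197265625, 60.56055450439453), (283.7109069824219, 179.49522399902344), 79.9876708984375)
[ 1.291e+00  1.233e+00  5.800e-02  0.000e+00  1.740e+00 -1.000e-03]
```

View pics/crop.png

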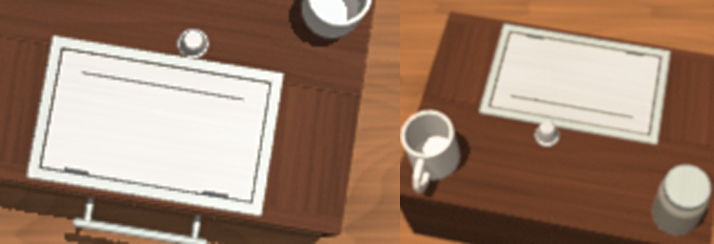

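The crop shows a steel trim around the flap, with the capsule in top view about (193,42) of the crop, right behind the trim's rear edge. Over-reaching does tilt the tool, and the tilt carries into the next call. I'll come off the elbow limit and use height instead, where the wrist range forces an outward tilt.

>>> {"op": "carry_out", "data": {
  "steps": [8.5,0,-5,-2,0,8.5,0,-10,-4,0,8.5,0,-15,-8,0,8.5,0,-19,-12,0,8.5,0,-23,-16,0,8.5,0,-27,-20,0,8.5,0,-31,-24,0,8.5,0,-35,-28,0,8.5,0,-38,-33,0,8.5,0,-41,-38,0,8.5,0,-44,-43,0,8.5,0,-47,-48,0,8.5,0,-50,-53,0,8.5,0,-53,-58,0]
}}

```text
clock: 4.55
ee_pos: [0.1298, 0.4533, 0.7531]
tool_rot: [0.434, 3.091, 0.173]
wrist_force: [0.5, 0.3, 0.2]
opening: 0.085
finger_force: 0.0
```

```bash
python3 -c "
from h import *
print(sense()['joint_positions'].round(3))"
```

```text
[ 1.289 -0.02   1.014  0.     2.036 -0.003]
```

>>> {"op": "carry_out", "data": {
  "steps": [8.5,0,0,-5,0,8.5,0,0,-10,0,8.5,0,0,-15,0,8.5,0,0,-20,0,8.5,0,0,-25,0,8.5,0,0,-30,0,8.5,0,0,-33,0,8.5,0,0,-36,0]
}}

```text
clock: 5.55
ee_pos: [0.1087, 0.3799, 0.9687]
tool_rot: [0.433, 3.084, 0.219]
wrist_force: [0.1, 0.2, 0.8]
opening: 0.0848
finger_force: 0.0
```

```bash
python3 -c "
from h import *
print(sense()['joint_positions'].round(3))"
```

```text
[ 1.288e+00  2.520e-01  5.800e-02  1.000e-03  2.690e+00 -3.000e-03]
```

>>> {"op": "carry_out", "data": {
  "steps": [8.5,0,-3,3,0,8.5,0,-7,3,0,8.5,0,-11,3,0,8.5,0,-15,3,0,8.5,0,-19,3,0,8.5,0,-23,3,0,8.5,0,-26,3,0,8.5,0,-26,3,0]
}}

```text
clock: 6.55
ee_pos: [0.0385, 0.1345, 0.9031]
tool_rot: [0.433, 3.083, 0.225]
wrist_force: [0.4, 0.4, 1.3]
opening: 0.0854
finger_force: 0.0
```

```bash
python3 -c "
from h import *
print(sense()['joint_positions'].round(3))"
```

```text
[ 1.277 -0.356  0.859  0.003  2.493 -0.012]
```

>>> {"op": "carry_out", "data": {
  "steps": [8.5,0,0,-4,0,8.5,0,-1,-8,0,8.5,0,-2,-12,0,8.5,0,-3,-16,0,8.5,0,-4,-20,0,8.5,0,-4,-22,0,8.5,0,-4,-22,0]
}}

```text
clock: 7.42
ee_pos: [0.0289, 0.1045, 0.98]
tool_rot: [0.431, 3.072, 0.286]
wrist_force: [0.2, 0.4, 0.1]
opening: 0.0852
finger_force: 0.0
```

```bash
python3 -c "
from h import *
print(sense()['joint_positions'].round(3))"
```

```text
[ 1.286e+00 -2.480e-01  5.150e-01  1.000e-03  2.689e+00 -5.000e-03]
```

>>> {"op": "carry_out", "data": {
  "steps": [8.5,0,-3,-5,0,8.5,0,-5,-10,0]
}}

```text
clock: 7.68
ee_pos: [0.0295, 0.0808, 0.9927]
tool_rot: [0.425, 3.028, 0.387]
wrist_force: [0.9, -0.7, 0.6]
opening: 0.0847
finger_force: 0.0
```

>>> {"op": "carry_out", "data": {
  "steps": [8.5,0,-3,-5,0,8.5,0,-5,-10,0]
}}

```text
clock: 7.92
ee_pos: [0.0193, 0.0507, 0.9947]
tool_rot: [0.396, 3.017, 0.437]
wrist_force: [1.1, 0.0, 0.2]
opening: 0.0852
finger_force: 0.0
```

```bash
python3 -c "
from h import *
print(sense()['joint_positions'].round(3))"
```

```text
[ 1.243 -0.319  0.478 -0.024  2.689 -0.09 ]
```

>>> {"op": "carry_out", "data": {
  "steps": [8.5,0,0,-5,0,8.5,0,0,-10,0]
}}

```text
clock: 8.18
ee_pos: [0.0187, 0.048, 1.0068]
tool_rot: [0.415, 2.991, 0.502]
wrist_force: [-0.4, 1.2, -0.7]
opening: 0.0854
finger_force: 0.0
```

>>> {"op": "carry_out", "data": {
  "steps": [8.5,0,0,-5,0,8.5,0,0,-10,0]
}}

```text
clock: 8.43
ee_pos: [0.0166, 0.0431, 1.017]
tool_rot: [0.411, 2.971, 0.563]
wrist_force: [-0.3, 0.0, -0.2]
opening: 0.0848
finger_force: 0.0
```

>>> {"op": "carry_out", "data": {
  "steps": [8.5,0,0,-5,0,8.5,0,0,-10,0]
}}

```text
clock: 8.68
ee_pos: [0.0131, 0.0343, 1.0258]
tool_rot: [0.408, 2.949, 0.624]
wrist_force: [0.5, -0.1, -0.1]
opening: 0.0851
finger_force: 0.0
```

```bash
python3 -c "
from h import *
print(sense()['joint_positions'].round(3))"
```

```text
[ 1.206 -0.308  0.335 -0.011  2.689 -0.101]
```

>>> {"op": "carry_out", "data": {
  "steps": [8.5,0,0,-5,0,8.5,0,0,-10,0]
}}

```text
clock: 8.93
ee_pos: [0.0088, 0.0231, 1.0331]
tool_rot: [0.405, 2.926, 0.683]
wrist_force: [-0.1, -0.3, 0.6]
opening: 0.085
finger_force: 0.0
```

>>> {"op": "carry_out", "data": {
  "steps": [8.5,0,0,-5,0,8.5,0,0,-10,0]
}}

```text
clock: 9.18
ee_pos: [0.0037, 0.0099, 1.0392]
tool_rot: [0.402, 2.903, 0.739]
wrist_force: [-0.2, 0.5, 0.2]
opening: 0.0852
finger_force: 0.0
```

>>> {"op": "carry_out", "data": {
  "steps": [8.5,0,0,-5,0,8.5,0,0,-10,0]
}}

```text
clock: 9.43
ee_pos: [-0.0023, -0.0053, 1.0441]
tool_rot: [0.399, 2.879, 0.794]
wrist_force: [-0.1, 0.2, -0.6]
opening: 0.0851
finger_force: 0.0
```

```bash
python3 -c "
from h import *
s=sense()
print(s['joint_positions'].round(3)); print(cv2.Rodrigues(s['tool_rot'])[0].round(3))"
```

```text
[ 1.202 -0.34   0.244 -0.009  2.689 -0.103]
[[-0.957  0.218  0.192]
 [ 0.285  0.827  0.485]
 [-0.053  0.518 -0.854]]
```

The wrist now holds a 31° tilt, but its direction is fixed in the world: az 68°, and I need about -10°. I'll swing the arm to az -61° and over-reach there, since that difference vector brings the tilt to the unit's x direction.

```bash
cat >> h.py <<'E'
def rows(W,op=8.5,turn=0,p0=None,step=.06):
    """world waypoints (m) -> rows from the present pose"""
    s=sense(); R=cv2.Rodrigues(s['tool_rot'])[0]; p=np.array(s['ee_pos']) if p0 is None else np.array(p0); q=p; out=[]
    for w in W:
        w=np.array(w,float); n=max(1,int(np.ceil(np.linalg.norm(w-q)/step)))
        for k in range(1,n+1):
            v=R.T@(q+(w-q)*k/n-p)*100; out+=[op]+[float(round(x,1)) for x in v]+[turn]
        q=w
    print(len(out)//5,out)
E
python3 - <<'E'
from h import *
c=lambda r,a,z:(r*np.cos(np.radians(a)),r*np.sin(np.radians(a)),z)
rows([c(.3,69,.9)]+[c(.4,a,.85) for a in (50,35,20,5,-10,-25,-40,-55)][:6])
E
```

```text
19 [8.5, -0.3, 3.1, 4.7, 0, 8.5, -0.5, 6.2, 9.4, 0, 8.5, -0.8, 9.3, 14.1, 0, 8.5, -1.1, 12.4, 18.8, 0, 8.5, -1.3, 15.4, 23.5, 0, 8.5, -1.6, 18.5, 28.2, 0, 8.5, -6.0, 19.5, 31.0, 0, 8.5, -10.5, 20.4, 33.8, 0, 8.5, -14.9, 21.4, 36.6, 0, 8.5, -19.4, 19.0, 35.4, 0, 8.5, -23.8, 16.5, 34.3, 0, 8.5, -27.5, 13.2, 32.5, 0, 8.5, -31.1, 9.9, 30.7, 0, 8.5, -33.6, 6.0, 28.4, 0, 8.5, -36.2, 2.0, 26.2, 0, 8.5, -37.4, -2.4, 23.6, 0, 8.5, -38.7, -6.7, 21.0, 0, 8.5, -38.6, -11.2, 18.3, 0, 8.5, -38.6, -15.6, 15.6, 0]
```

>>> {"op": "carry_out", "data": {
  "steps": [8.5,-0.3,3.1,4.7,0,8.5,-0.5,6.2,9.4,0,8.5,-0.8,9.3,14.1,0,8.5,-1.1,12.4,18.8,0,8.5,-1.3,15.4,23.5,0,8.5,-1.6,18.5,28.2,0,8.5,-6.0,19.5,31.0,0,8.5,-10.5,20.4,33.8,0,8.5,-14.9,21.4,36.6,0,8.5,-19.4,19.0,35.4,0,8.5,-23.8,16.5,34.3,0,8.5,-27.5,13.2,32.5,0,8.5,-31.1,9.9,30.7,0,8.5,-33.6,6.0,28.4,0,8.5,-36.2,2.0,26.2,0,8.5,-37.4,-2.4,23.6,0,8.5,-38.7,-6.7,21.0,0,8.5,-38.6,-11.2,18.3,0,8.5,-38.6,-15.6,15.6,0]
}}

```text
clock: 11.8
ee_pos: [0.3628, -0.17, 0.8498]
tool_rot: [0.4, 2.881, 0.791]
wrist_force: [0.5, 0.9, -0.5]
opening: 0.0849
finger_force: 0.0
```

Run:
```python
from h import *
c=lambda r,a,z:(r*np.cos(np.radians(a)),r*np.sin(np.radians(a)),z)
s=sense()
print(s['joint_positions'].round(3)); print(cv2.Rodrigues(s['tool_rot'])[0].round(3))
rows([c(.5,-45,.75),c(.65,-58,.6),c(.95,-61,.5)])
```

```text
[-0.837  0.051  0.824  0.741  2.382 -1.612]
[[-0.957  0.219  0.191]
 [ 0.286  0.828  0.483]
 [-0.052  0.517 -0.855]]
15 [8.5, -1.0, -5.1, -0.1, 0, 8.5, -1.9, -10.3, -0.3, 0, 8.5, -2.9, -15.4, -0.4, 0, 8.5, -3.8, -20.6, -0.5, 0, 8.5, -4.6, -25.4, 0.1, 0, 8.5, -5.4, -30.3, 0.7, 0, 8.5, -6.2, -35.1, 1.3, 0, 8.5, -7.0, -40.0, 2.0, 0, 8.5, -7.8, -44.9, 2.6, 0, 8.5, -10.9, -49.2, 2.1, 0, 8.5, -14.0, -53.5, 1.7, 0, 8.5, -17.1, -57.7, 1.2, 0, 8.5, -20.2, -62.0, 0.8, 0, 8.5, -23.3, -66.3, 0.3, 0, 8.5, -26.4, -70.6, -0.2, 0]
```

>>> {"op": "carry_out", "data": {
  "steps": [8.5,-1.0,-5.1,-0.1,0,8.5,-1.9,-10.3,-0.3,0,8.5,-2.9,-15.4,-0.4,0,8.5,-3.8,-20.6,-0.5,0,8.5,-4.6,-25.4,0.1,0,8.5,-5.4,-30.3,0.7,0,8.5,-6.2,-35.1,1.3,0,8.5,-7.0,-40.0,2.0,0,8.5,-7.8,-44.9,2.6,0,8.5,-10.9,-49.2,2.1,0,8.5,-14.0,-53.5,1.7,0,8.5,-17.1,-57.7,1.2,0,8.5,-20.2,-62.0,0.8,0,8.5,-23.3,-66.3,0.3,0,8.5,-26.4,-70.6,-0.2,0]
}}

```text
clock: 13.68
ee_pos: [0.4239, -0.7359, 0.4731]
tool_rot: [0.409, 2.863, 0.746]
wrist_force: [-0.4, -0.1, 1.0]
opening: 0.0848
finger_force: 0.0
```

>>> {"op": "carry_out", "data": {
  "steps": [8.5,-4.3,-3.7,-2.0,0,8.5,-8.6,-7.4,-4.0,0]
}}

```text
clock: 13.92
ee_pos: [0.4428, -0.7544, 0.4468]
tool_rot: [0.42, 2.843, 0.696]
wrist_force: [-1.3, 0.4, 1.4]
opening: 0.0849
finger_force: 0.0
```

>>> {"op": "carry_out", "data": {
  "steps": [8.5,-7,-6,-3.3,0]
}}

```text
clock: 14.05
ee_pos: [0.4543, -0.7678, 0.4323]
tool_rot: [0.429, 2.825, 0.656]
wrist_force: [-0.3, -0.1, 0.2]
opening: 0.0848
finger_force: 0.0
```

Run:
```python
from h import *
s=sense(); R=cv2.Rodrigues(s['tool_rot'])[0]
print(s['joint_positions'].round(3)); print(R.round(3)); print(R.T@np.array([.485,-.875,0])*10)
```

```text
[-1.186  1.072  0.058  0.526  2.235 -2.173]
[[-0.936  0.232  0.266]
 [ 0.326  0.859  0.396]
 [-0.136  0.457 -0.879]]
[-7.38652255 -6.38643472 -2.17663413]
```

>>> {"op": "carry_out", "data": {
  "steps": [8.5,-7.7,-5.5,-4,0]
}}

```text
clock: 14.18
ee_pos: [0.4663, -0.779, 0.4234]
tool_rot: [0.44, 2.805, 0.614]
wrist_force: [0.0, -1.1, -0.7]
opening: 0.085
finger_force: 0.0
```

>>> {"op": "carry_out", "data": {
  "steps": [8.5,-7.7,-5.5,-3.5,0]
}}

```text
clock: 14.3
ee_pos: [0.4787, -0.79, 0.4164]
tool_rot: [0.449, 2.785, 0.571]
wrist_force: [0.3, -0.6, -0.1]
opening: 0.0853
finger_force: 0.0
```

>>> {"op": "carry_out", "data": {
  "steps": [8.5,-7.8,-5.6,-2.7,0]
}}

```text
clock: 14.42
ee_pos: [0.4921, -0.8017, 0.4072]
tool_rot: [0.459, 2.763, 0.528]
wrist_force: [0.2, -0.3, -0.8]
opening: 0.085
finger_force: 0.0
```

>>> {"op": "carry_out", "data": {
  "steps": [8.5,-7.9,-5.7,-2,0]
}}

```text
clock: 14.55
ee_pos: [0.5064, -0.8139, 0.3968]
tool_rot: [0.469, 2.741, 0.486]
wrist_force: [0.2, -0.2, 0.4]
opening: 0.0848
finger_force: 0.0
```

Run:
```python
from h import *
s=sense(); R=cv2.Rodrigues(s['tool_rot'])[0]
print(s['joint_positions'].round(3)); print(R.round(3)); print(R.T@np.array([.485,-.875,.1])*10)
```

```text
[-1.168  1.104  0.058  0.515  2.045 -2.176]
[[-0.896  0.26   0.36 ]
 [ 0.368  0.889  0.274]
 [-0.248  0.378 -0.892]]
[-7.81537023 -6.13397398 -1.54251462]
```

>>> {"op": "carry_out", "data": {
  "steps": [8.5,3.5,-4,-2.7,0,8.5,7,-8,-5.3,0,8.5,10.5,-12,-8,0,8.5,13.9,-16,-10.6,0]
}}

```text
clock: 15.05
ee_pos: [0.3005, -0.8916, 0.3812]
tool_rot: [0.477, 2.731, 0.45]
wrist_force: [-0.4, -0.5, -0.0]
opening: 0.0847
finger_force: 0.0
```

>>> {"op": "carry_out", "data": {
  "steps": [8.5,-5.7,-7.8,-2.9,0]
}}

```text
clock: 15.18
ee_pos: [0.3007, -0.9085, 0.372]
tool_rot: [0.494, 2.715, 0.399]
wrist_force: [1.4, -0.0, -0.2]
opening: 0.0848
finger_force: 0.0
```

>>> {"op": "carry_out", "data": {
  "steps": [8.5,-5.7,-7.8,-2.5,0]
}}

```text
clock: 15.3
ee_pos: [0.3086, -0.9234, 0.3628]
tool_rot: [0.499, 2.699, 0.35]
wrist_force: [0.5, -0.4, -0.1]
opening: 0.0851
finger_force: 0.0
```

>>> {"op": "carry_out", "data": {
  "steps": [8.5,-5.7,-7.8,-2,0]
}}

```text
clock: 15.42
ee_pos: [0.3135, -0.9392, 0.3539]
tool_rot: [0.507, 2.682, 0.301]
wrist_force: [-0.3, -0.4, 0.4]
opening: 0.0851
finger_force: 0.0
```

>>> {"op": "carry_out", "data": {
  "steps": [8.5,-5.7,-7.8,-1.5,0]
}}

```text
clock: 15.55
ee_pos: [0.318, -0.9554, 0.345]
tool_rot: [0.516, 2.664, 0.251]
wrist_force: [0.1, -0.1, 0.2]
opening: 0.0848
finger_force: 0.0
```

Run:
```python
from h import *
s=sense(); R=cv2.Rodrigues(s['tool_rot'])[0]
print(s['joint_positions'].round(3)); print(R.round(3)); print(R.T@np.array([.34,-.94,.1])*10)
```

```text
[-1.396  1.154  0.058  0.484  1.911 -2.415]
[[-0.846  0.317  0.428]
 [ 0.392  0.915  0.096]
 [-0.362  0.249 -0.898]]
[-6.92115424 -7.27328603 -0.34195665]
```

>>> {"op": "carry_out", "data": {
  "steps": [8.5,-6.9,-7.3,-0.4,0]
}}

```text
clock: 15.68
ee_pos: [0.33, -0.9704, 0.3361]
tool_rot: [0.527, 2.646, 0.201]
wrist_force: [-0.6, -0.8, -0.1]
opening: 0.0848
finger_force: 0.0
```

>>> {"op": "carry_out", "data": {
  "steps": [8.5,-6.9,-7.3,0,0]
}}

```text
clock: 15.8
ee_pos: [0.3432, -0.985, 0.3279]
tool_rot: [0.535, 2.626, 0.152]
wrist_force: [-0.3, 0.1, 1.2]
opening: 0.0851
finger_force: 0.0
```

>>> {"op": "carry_out", "data": {
  "steps": [8.5,-7,-7.2,0.4,0]
}}

```text
clock: 15.92
ee_pos: [0.356, -0.9994, 0.3206]
tool_rot: [0.544, 2.605, 0.103]
wrist_force: [0.2, -0.7, -0.0]
opening: 0.0852
finger_force: 0.0
```

>>> {"op": "carry_out", "data": {
  "steps": [8.5,-7,-7.2,0.8,0]
}}

```text
clock: 16.05
ee_pos: [0.3683, -1.0138, 0.3139]
tool_rot: [0.552, 2.584, 0.054]
wrist_force: [-0.4, 0.2, 1.3]
opening: 0.0851
finger_force: 0.0
```

Run:
```python
from h import *
s=sense(); R=cv2.Rodrigues(s['tool_rot'])[0]
print(s['joint_positions'].round(3)); print(R.round(3))
u=np.array([.9845,-.1754,0]); 
# roll needed: tool y horizontal dir vs unit x: y' = R[:,1]cos a - ... choose a so that tool x is horizontal & y outward
a=np.arctan2(-(-R[2,0]),R[2,1]); print('roll candidates',a,a-np.pi)
for a in np.linspace(-1,1.5,11):
    Rn=R@cv2.Rodrigues(np.array([0,0,a]))[0]; print(round(a,2),Rn[:,0].round(3),Rn[:,1].round(3))
c=lambda r,a,z:(r*np.cos(np.radians(a)),r*np.sin(np.radians(a)),z)
rows([c(.8,-60,.45),c(.62,-40,.5),c(.6,-15,.5)])
```

```text
[-1.364  1.191  0.058  0.474  1.697 -2.405]
[[-0.796  0.374  0.476]
 [ 0.394  0.917 -0.062]
 [-0.46   0.138 -0.877]]
roll candidates -1.2797093287353412 -4.421301982325135
-1.0 [-0.745 -0.559 -0.364] [-0.468  0.827 -0.312]
-0.75 [-0.837 -0.337 -0.43 ] [-0.269  0.939 -0.213]
-0.5 [-0.878 -0.094 -0.47 ] [-0.053  0.994 -0.1  ]
-0.25 [-0.864  0.154 -0.48 ] [0.165 0.986 0.02 ]
0.0 [-0.796  0.394 -0.46 ] [0.374 0.917 0.138]
0.25 [-0.679  0.608 -0.411] [0.559 0.791 0.247]
0.5 [-0.519  0.785 -0.337] [0.71  0.616 0.341]
0.75 [-0.328  0.913 -0.243] [0.816 0.403 0.414]
1.0 [-0.115  0.984 -0.133] [0.872 0.164 0.461]
1.25 [ 0.104  0.994 -0.014] [ 0.873 -0.084  0.48 ]
1.5 [0.317 0.943 0.105] [ 0.82  -0.328  0.468]
17 [8.5, 0.6, 5.4, -2.1, 0, 8.5, 1.3, 10.8, -4.1, 0, 8.5, 1.9, 16.3, -6.2, 0, 8.5, 2.6, 21.7, -8.3, 0, 8.5, 3.2, 27.1, -10.4, 0, 8.5, 3.8, 32.5, -12.4, 0, 8.5, 4.4, 37.6, -12.9, 0, 8.5, 5.0, 42.7, -13.3, 0, 8.5, 5.5, 47.7, -13.8, 0, 8.5, 6.1, 52.8, -14.2, 0, 8.5, 6.6, 57.9, -14.6, 0, 8.5, 7.2, 63.0, -15.1, 0, 8.5, 7.4, 68.2, -14.4, 0, 8.5, 7.7, 73.5, -13.7, 0, 8.5, 7.9, 78.7, -13.0, 0, 8.5, 8.2, 84.0, -12.3, 0, 8.5, 8.4, 89.2, -11.6, 0]
```

>>> {"op": "carry_out", "data": {
  "steps": [8.5,0.6,5.4,-2.1,0,8.5,1.3,10.8,-4.1,0,8.5,1.9,16.3,-6.2,0,8.5,2.6,21.7,-8.3,0.1,8.5,3.2,27.1,-10.4,0.2,8.5,3.8,32.5,-12.4,0.3,8.5,4.4,37.6,-12.9,0.4,8.5,5.0,42.7,-13.3,0.5,8.5,5.5,47.7,-13.8,0.6,8.5,6.1,52.8,-14.2,0.7,8.5,6.6,57.9,-14.6,0.8,8.5,7.2,63.0,-15.1,0.9,8.5,7.4,68.2,-14.4,1.0,8.5,7.7,73.5,-13.7,1.1,8.5,7.9,78.7,-13.0,1.2,8.5,8.2,84.0,-12.3,1.29,8.5,8.4,89.2,-11.6,1.29,8.5,8.4,89.2,-11.6,1.29,8.5,8.4,89.2,-11.6,1.29]
}}

```text
clock: 18.42
ee_pos: [0.5792, -0.1557, 0.5027]
tool_rot: [2.061, 1.791, 0.468]
wrist_force: [0.1, 0.6, 0.5]
opening: 0.0849
finger_force: 0.0
```

```bash
cat >> h.py <<'E'
U=np.array([[.9845,.1754,0],[-.1754,.9845,0],[0,0,1.]]); S=np.array([.5959,.0470,.2])
def W(x,y,z): return S+U@np.array([x,y,z])/1000   # unit mm (z above worktop) -> world
def unit(p): return U.T@(np.array(p)-S)*1000
def tips():
    s=sense(); R=cv2.Rodrigues(s['tool_rot'])[0]; p=s['ee_pos']
    for n,y in(('front out',-57),('front in',-42.5),('rear in',42.5),('rear out',57)):
        print(n,[unit(p+R@np.array([0,y,z])/1000).round(1) for z in(11,-2)])
    print('tcp',unit(p).round(1))
E
python3 - <<'E'
from h import *
s=sense(); R=cv2.Rodrigues(s['tool_rot'])[0]
print(s['joint_positions'].round(3)); print((U.T@R).round(3)); tips()
snap('wrist','w1.png'); print([ (d['xy'],d['score']) for d in finder.recognise('wrist','capsule')[:2]])
snap('scene','sc2.png')
E
```

```text
[-0.316 -0.09   1.677  0.106  1.063 -0.205]
[[-0.038  0.876  0.481]
 [ 0.999  0.03   0.026]
 [ 0.008  0.481 -0.877]]
front out [array([ -25.5, -203.9,  265.7]), array([ -31.7, -204.3,  277. ])]
front in [array([ -12.8, -203.5,  272.6]), array([ -19. , -203.8,  284. ])]
rear in [array([  61.7, -201. ,  313.5]), array([  55.4, -201.3,  324.9])]
rear out [array([  74.4, -200.5,  320.5]), array([  68.1, -200.9,  331.9])]
tcp [  19.2 -202.5  302.7]
[([148.7, 9.9], 0.86), ([231.6, 161.7], 0.21)]
```

View pics/w1.png

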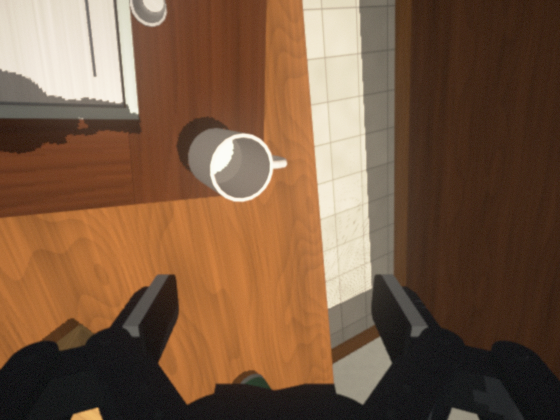

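The wrist view shows the capsule at (149,10) beside the trim, the mug at (237,165), and the fingertips at rows ~275. I'll use the tip pixels to find the open tip depth and refine the capsule and sill.

Run:
```python
from h import *
s=sense(); R=cv2.Rodrigues(s['tool_rot'])[0]; p=s['ee_pos']
for z in(11,5,-2): print(z,[proj('wrist',p+R@np.array([x,y,z])/1000)[0].round() for y in(-42.5,42.5) for x in (-11,11)])
print('capsule',unit(onz('wrist',(149,10),.214)))
for uv in((122,0),(139,118),(132,0)): print(uv,unit(onz('wrist',uv,.2)))
rows([W(17,-28,250),W(17,-28,100)],8.5)
```

```text
11 [array([186., 297.]), array([183., 256.]), array([363., 297.]), array([367., 256.])]
5 [array([183., 304.]), array([179., 262.]), array([366., 304.]), array([370., 262.])]
-2 [array([179., 313.]), array([175., 269.]), array([370., 313.]), array([375., 269.])]
capsule [ 26.39041599 -36.93144378  14.        ]
(122, 0) [  3.37442316 -28.40035463   0.        ]
(139, 118) [   9.78460389 -143.43809563    0.        ]
(132, 0) [ 1.29143418e+01 -2.69774795e+01  5.55111512e-14]
7 [8.5, 4.4, -0.5, 1.2, 0, 8.5, 8.8, -1.1, 2.4, 0, 8.5, 13.2, -1.6, 3.6, 0, 8.5, 17.5, -2.2, 4.9, 0, 8.5, 17.5, -4.6, 9.2, 0, 8.5, 17.5, -7.0, 13.6, 0, 8.5, 17.4, -9.4, 18.0, 0]
```

>>> {"op": "carry_out", "data": {
  "steps": [8.5,4.4,-0.5,1.2,0,8.5,8.8,-1.1,2.4,0,8.5,13.2,-1.6,3.6,0,8.5,17.5,-2.2,4.9,0,8.5,17.5,-4.6,9.2,0,8.5,17.5,-7.0,13.6,0,8.5,17.4,-9.4,18.0,0,8.5,17.4,-9.4,18.0,0,8.5,17.4,-9.4,18.0,0]
}}

```text
clock: 19.7
ee_pos: [0.6087, 0.0171, 0.3016]
tool_rot: [2.064, 1.788, 0.469]
wrist_force: [0.5, -0.4, 0.6]
opening: 0.0851
finger_force: 0.0
```

Run:
```python
from h import *
tips()
snap('wrist','w2.png'); print([ (d['xy'],d['score'],unit(onz('wrist',d['xy'],.214)).round(1)) for d in finder.recognise('wrist','capsule')[:2]])
snap('scene','sc3.png')
print([ (d['xy'],d['score'],unit(onz('scene',d['xy'],.214)).round(1)) for d in finder.recognise('scene','capsule')[:2]])
for P in((0,-130,0),(0,-28,0),(15,-28,0),(0,130,0),(29,-28,0)): print(P,proj('wrist',W(*P))[0].round())
```

```text
front out [array([-26.9, -28.4,  64.5]), array([-33.1, -28.8,  75.9])]
front in [array([-14.1, -28. ,  71.5]), array([-20.4, -28.4,  82.9])]
rear in [array([ 60.3, -25.7, 112.4]), array([ 54.1, -26.1, 123.8])]
rear out [array([ 73. , -25.4, 119.4]), array([ 66.8, -25.7, 130.8])]
tcp [ 17.8 -27.2 101.6]
[([221.7, 223.5], 0.58, array([ 26.4, -25.3,  14. ]))]
[([127.0, 187.5], 0.5, array([  -1.3, -488.5,   14. ])), ([284.0, 224.6], 0.46, array([ 26.9, -27.6,  14. ]))]
(0, -130, 0) [186. 354.]
(0, -28, 0) [178. 227.]
(15, -28, 0) [200. 224.]
(0, 130, 0) [162. -52.]
(29, -28, 0) [219. 221.]
```

View pics/w2.png

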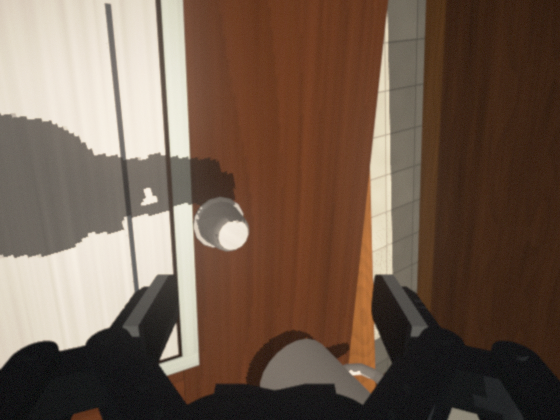

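View pics/sc3.png

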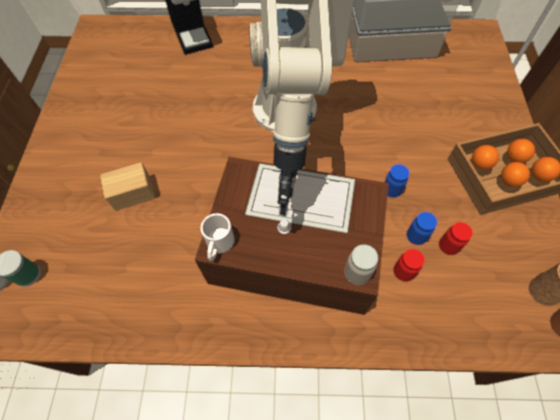

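The wrist view shows the capsule's top at (233,235) and rim around (221,222), upright between the fingers. The flap gap is at column ~172, so the sill lies about 2 mm nearer than modelled. The scene view shows the gripper astride the capsule, clear of mug and jar. The front finger is over the flap, so I'll descend.

Run:
```python
from h import *
rows([W(22.5,-27,80)],8.5)
rows([W(22.5,-27,80),W(22.5,-27,30)],8.5,step=.03)
rows([W(22.5,-27,-14)],8.5,step=.012)
```

```text
1 [8.5, -0.1, -0.6, 2.1, 0]
3 [8.5, -0.1, -0.6, 2.1, 0, 8.5, -0.1, -1.8, 4.3, 0, 8.5, -0.1, -3.0, 6.5, 0]
10 [8.5, -0.0, -0.5, 1.0, 0, 8.5, -0.0, -1.0, 2.1, 0, 8.5, -0.1, -1.5, 3.1, 0, 8.5, -0.1, -2.1, 4.2, 0, 8.5, -0.1, -2.6, 5.2, 0, 8.5, -0.1, -3.1, 6.2, 0, 8.5, -0.1, -3.6, 7.3, 0, 8.5, -0.1, -4.1, 8.3, 0, 8.5, -0.2, -4.6, 9.3, 0, 8.5, -0.2, -5.1, 10.4, 0]
```

>>> {"op": "carry_out", "data": {
  "steps": [8.5,-0.1,-0.6,2.1,0,8.5,-0.1,-1.8,4.3,0,8.5,-0.1,-3.0,6.5,0,8.5,-0.1,-3.6,7.3,0,8.5,-0.1,-4.1,8.3,0,8.5,-0.1,-4.6,9.3,0,8.5,-0.2,-5.1,10.3,0,8.5,-0.2,-5.1,10.3,0]
}}

```text
clock: 20.9
ee_pos: [0.6118, 0.0163, 0.1838]
tool_rot: [2.065, 1.791, 0.466]
wrist_force: [0.8, 0.4, 2.1]
opening: 0.0851
finger_force: 0.9
```

Run:
```python
from h import *
tips(); print(sense()['wrist_force'])
snap('wrist','w3.png')
rows([W(22.5,-27,-19)],8.5,step=.0025)
```

```text
front out [array([-23.8, -28.8, -53.1]), array([-30. , -29.1, -41.7])]
front in [array([-11.1, -28.4, -46.2]), array([-17.3, -28.7, -34.8])]
rear in [array([ 63.6, -26. ,  -5.6]), array([ 57.3, -26.3,   5.9])]
rear out [array([ 76.3, -25.6,   1.4]), array([ 70.1, -25.9,  12.8])]
tcp [ 21.  -27.5 -16.2]
[0.75420581 0.35146904 2.11022616]
2 [8.5, 0.0, -0.0, 0.2, 0, 8.5, 0.0, -0.0, 0.4, 0]
```

View pics/w3.png

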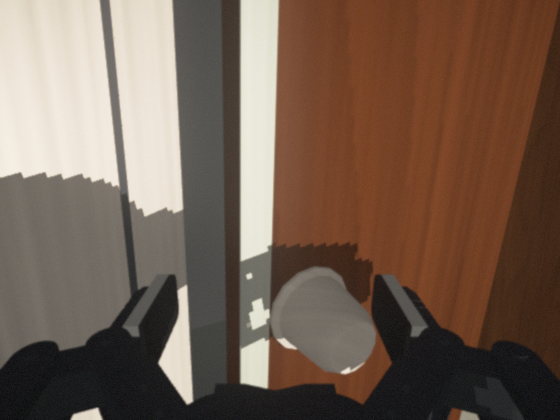

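The flap is held down by the front finger, with a dark gap showing at columns 175-240. The capsule stands untouched at (320,315), next to the rear finger. I'll push slowly towards -x.

>>> {"op": "carry_out", "data": {
  "steps": [8.5,0,-0.1,0.2,0,8.5,0,-0.4,0,0,8.5,0,-0.8,-0.2,0,8.5,0.1,-1.1,-0.4,0,8.5,0.1,-1.5,-0.6,0,8.5,0.1,-1.8,-0.8,0,8.5,0.1,-2.2,-1.0,0]
}}

```text
clock: 21.82
ee_pos: [0.588, 0.0208, 0.1829]
tool_rot: [2.064, 1.791, 0.468]
wrist_force: [3.5, 0.4, 2.4]
opening: 0.0848
finger_force: 1.8
```

Run:
```python
from h import *
tips(); print(sense()['wrist_force'])
snap('wrist','w4.png')
```

```text
front out [array([-47.9, -28.5, -54. ]), array([-54.1, -28.8, -42.6])]
front in [array([-35.2, -28.1, -47.1]), array([-41.4, -28.4, -35.7])]
rear in [array([ 39.4, -25.7,  -6.4]), array([ 33.1, -26.1,   5.1])]
rear out [array([ 52.1, -25.3,   0.6]), array([ 45.9, -25.6,  12. ])]
tcp [ -3.2 -27.2 -17.1]
[3.5110524  0.38473469 2.36923696]
```

View pics/w4.png

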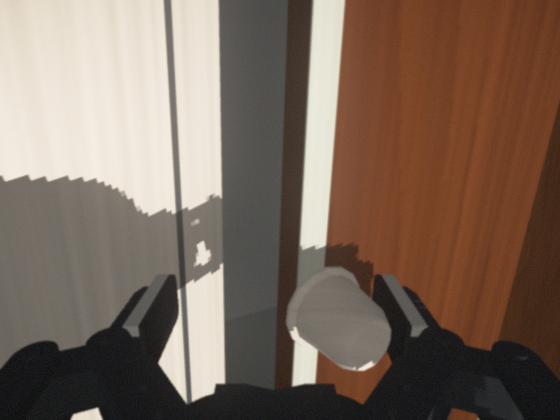

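The capsule still stands upright at (340,315), pushed by the rear finger alone. Its rim is at the sill and the gap is clear at columns 220-290. I'll continue.

>>> {"op": "carry_out", "data": {
  "steps": [8.5,0,-0.3,-0.2,0,8.5,0,-0.6,-0.3,0,8.5,0.1,-0.9,-0.5,0,8.5,0.1,-1.2,-0.7,0,8.5,0.1,-1.5,-0.8,0,8.5,0.1,-1.8,-1.0,0,8.5,0.1,-2.1,-1.2,0,8.5,0.1,-2.4,-1.3,0,8.5,0.1,-2.7,-1.5,0,8.5,0.1,-2.7,-1.5,0]
}}

```text
clock: 23.12
ee_pos: [0.5572, 0.026, 0.183]
tool_rot: [2.065, 1.791, 0.467]
wrist_force: [1.9, -0.3, 4.4]
opening: 0.085
finger_force: 2.3
```

Run:
```python
from h import *
tips(); print(sense()['wrist_force'])
snap('wrist','w5.png')
```

```text
front out [array([-79.1, -28.8, -54. ]), array([-85.4, -29.1, -42.6])]
front in [array([-66.4, -28.4, -47. ]), array([-72.6, -28.7, -35.6])]
rear in [array([  8.2, -26. ,  -6.4]), array([  2. , -26.3,   5. ])]
rear out [array([ 20.9, -25.6,   0.6]), array([ 14.7, -25.9,  12. ])]
tcp [-34.4 -27.5 -17. ]
[ 1.90727935 -0.26983315  4.38685388]
```

View pics/w5.png

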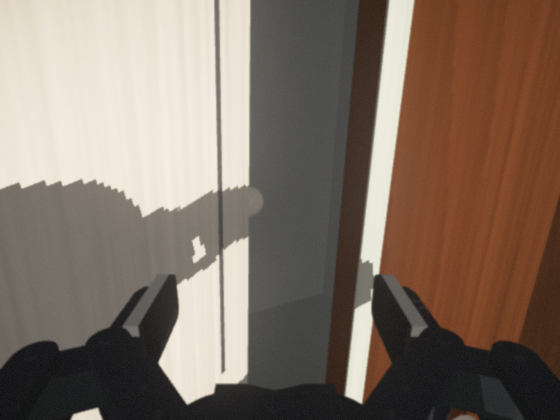

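The capsule has gone through the opening. It shows at (255,200) below the flap's free edge, partly hidden by it and so inside the bin. I'll raise the tool and let the flap close.

>>> {"op": "carry_out", "data": {
  "steps": [8.5,0,0.4,-0.7,0,8.5,0,0.8,-1.4,0,8.5,0,1.2,-2.1,0,8.5,0,1.6,-2.8,0,8.5,0,2.0,-3.6,0,8.5,0,2.4,-4.4,0,8.5,0,3.0,-5.5,0,8.5,0,4.5,-8.3,0,8.5,0,6.5,-12,0,8.5,0,9,-16.5,0,8.5,0,11,-20,0,8.5,0,11,-20,0]
}}

```text
clock: 24.68
ee_pos: [0.5593, 0.0239, 0.4159]
tool_rot: [2.061, 1.788, 0.474]
wrist_force: [0.4, 0.3, -0.1]
opening: 0.0848
finger_force: 0.0
```

>>> {"op": "carry_out", "data": {
  "steps": [8.5,0,-5,-3,0,8.5,0,-10,-6,0,8.5,0,-12,-7,0,8.5,0,-12,-7,0]
}}

```text
clock: 25.18
ee_pos: [0.4191, 0.0432, 0.4147]
tool_rot: [2.064, 1.793, 0.467]
wrist_force: [-0.7, -1.3, 0.1]
opening: 0.085
finger_force: 0.0
```

Run:
```python
from h import *
a=snap('scene','sc4.png'); b=snap('wrist','w6.png'); c=snap('top','top4.png')
for n in ('scene','top','wrist'): print(n,[(d['xy'],round(d['score'],2)) for d in finder.recognise(n,'capsule')[:3]])
cv2.imwrite('pics/fin.png',np.hstack([cv2.resize(a[150:300,190:400],(420,300)),cv2.resize(b,(380,300))])[:,:,::-1])
print(sense()['wrist_force'],sense()['clock'])
```

```text
scene []
top [([449.5, 274.3], 0.18)]
wrist []
[ 0.24124987 -0.33450664 -0.53481265] 25.475
```

View pics/fin.png

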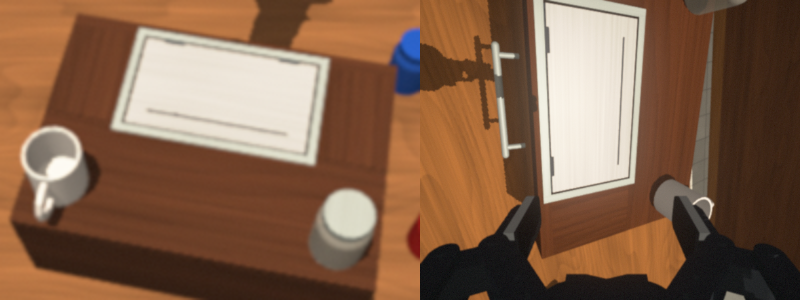

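The flap is shut flush in both crops (about (220,95) left, (590,100) right) and the capsule is gone. The mug and jar stand where they were, and the robot is clear of everything.

```bash
python3 -c "
from h import *
print(workorder.sign_off())"
```

```text
the job is handed in; nothing more can be done
None
```

The capsule was pushed through the held-open flap into the bin, the flap has sprung shut, the mug and sugar jar stand where they were, and the job is handed in (about 25 s used); on the way, joint 3 read 0.058 at its listed limit of 0.06, which I took as rounding of that limit.

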